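# Shut the gas taps left open on the bench turret

## Task

The gas supply to this lab bench is about to be turned back on, and two of the four taps on the gas turret were left open. Shut them: with a fingertip push each open lever round until it is fully home against its stop, square across its nozzle, without gripping the lever. Touch the turret only with the fingers, leave the two taps that are already shut alone, and do not disturb the things standing around.

Things in the scene. Friction and masses are not known exactly. Their poses are not given: they have to be found in the camera images.
- turret: Gas turret fixed to the bench: grey column 56 mm thick, 105 mm high; origin on its axis at bench level, z up. Four identical taps stick out level along its +x (tap a), +y (b), -x (c), -y (d), each a 31 mm thick housing and a bare steel nozzle, 17 mm thick, axis 78 mm up, ending 123 mm from the column's axis. On each housing, 60 mm from the column's axis, an upright stem bears a black lever.
- tap_a (a joint): Angle of tap a's lever about its stem: 0 = shut (on its stop, square across the nozzle), 1.571 = fully open (over the nozzle, pointing outward). From above it shuts clockwise, opens counter-clockwise. Stiff (3 to 4 N at its end), no spring, stays where left, hard stops at 0 and 1.571. Starts open, 0.8 to 1.57.
- tap_b (a joint): The same for tap b. Starts shut (0).
- tap_c (a joint): The same for tap c. Starts open, between 0.8 and 1.57.
- tap_d (a joint): The same for tap d. Starts shut (0).
- lever_a (a point): Point on lever a, mid-width and mid-thickness (114 mm up), 55 mm from the stem's axis. x axis: from the stem out along the lever; z up. The lever is one flat arm 8 mm thick, underside 110 mm above the bench, ending 68 mm from the stem; 10 mm wide, 14 mm over its last 26 mm; hub 25 mm in diameter, its nut up to 122 mm. Over the nozzle its outer half has 23 mm free below it. All four look alike.
- lever_b (a point): The same on lever b.
- lever_c (a point): The same on lever c.
- lever_d (a point): The same on lever d.
- bottle: Loose bystander: amber bottle with a black cap, 60 mm in diameter, 115 mm high, near the turret between the nozzles of taps a and b. Origin at the centre of its underside.
- beaker: Loose bystander: glass beaker, 66 mm in diameter, 85 mm high, near the turret between the nozzles of taps c and d. Origin at the centre of its underside.
- rack: Loose bystander: green tube rack, 86 x 138 mm, 65 mm high, holding four tubes with blue caps up to 122 mm above the bench, to the left (+y) of the turret. Origin at the centre of its underside.
- tipbox: Loose bystander: grey box of pipette tips, 85 x 122 mm, 66 mm high, to the right (-y) of the turret. Origin at the centre of its underside.

How it is judged:
By the outcome, as a careful person would: the job done as asked, in the order asked, and still so for the second after the job is handed in, with the robot touching nothing.
It also fails if it takes over 50 s, if anything falls off the work surface, if the arm or the gripper's body presses on something with over 40 N, if the wrist force passes 120 N, or if a joint passes its speed limit or range.

## Robot

A 7-joint arm with a two-finger parallel gripper is mounted at the origin on the work surface. World frame = base frame: x ahead of the robot, y to its left, z up, the work surface at z = 0. Lengths are in m, angles in rad, forces in N, time in s.
With the tool pointing down it reaches from about 0.35 to 0.9 m from the base axis. Payload 8.1 kg.
Tool frame: the origin (TCP) lies at the centre of the arm's flange, where the gripper is bolted on; the fingertips stand 178 mm ahead of it and the grasp point (between the pads) lies 159 mm ahead of it; z points along the fingers, y is the direction in which the jaws open and shut (so a half turn about z gives the same grasp; the last joint's range is limited). The gripper opens to 92 mm and grips with 3 to 60 N. Pads are 19 mm wide; open, the fingers measure 130 mm over their backs; the gripper's body (75 mm by 190 mm) begins 47 mm behind the grasp point.
Start: joints at [-1.34, 0.434, 0.025, 1.573, -0.012, 1.134, -0.075], TCP at [0.205, 0.591, 0.405] pointing down, gripper open.
Joint ranges: [-2.62, 2.62], [-0.44, 2.09], [-1.27, 1.32], [0.08, 2.57], [-1.32, 4.46], [0.12, 2], [-2.74, 2.74]. Speed limits (rad/s): [2.22, 2.22, 3.01, 3.01, 3.14, 3.14, 3.14].

## Interface

Orientations are given as a rotation vector (axis times angle).
In Python, from cell import arm gives the robot as it stands. The module is installed in compiled form; this text tells all that it offers.
- The arm moves only by the tool move_arm, never from a script. Its argument "steps" is a list of rows, each a list of 4 numbers: the shift along the tool's x, y, z in mm, then the turn about the tool's z in rad. In form: [[x, y, z, twist], ...]. A call has 1 to 20 rows; each row is the pose to reach, as a shift and turn from the pose commanded when the call began, along the tool's axes at that moment; what a row does not reach only later rows make up. A row lasts 1/8 s, in which the tool goes at most 62.5 mm and 10.7 degrees, less where a joint would pass 70% of its speed; a pose out of reach is approached as far as the arm can. A call with a gripper value outside its range is refused whole. "grip" is the finger opening in mm, from 0 to 91.8, set as the call begins (left out, the last holds). The fingers move at their own pace and stop on an object; "grip_force" is the grip in N (left out, the last holds). Time passes only in rows, so rows that repeat a pose let the fingers close. It gives the time, the measured TCP pose, the force and the opening at its end, in the units of the state.
- arm.observe(): the state, without advancing time (a new reading comes with each control period).
- arm.get_image(name): name is "scene" or "top" or "wrist"; returns the picture (384x512x3 uint8, red, green, blue); there is no depth.
- arm.camera_info(name): a dict with "mtx" (3x3 intrinsics, pixels), "pose" (4x4, takes a point from camera to world coordinates); the wrist camera has in their place "T_tool_cam" (4x4, takes a point from camera to tool coordinates, whose origin is the TCP and whose axes are the flange's). Camera axes: x right, y down, z forward; pixel columns grow to the right and rows downward; lengths in m; the calibration is good to about 2 mm. A picture is of the moment at which its call begins: read the wrist's pose just before it. camera_info takes no time and is no camera call.
- arm.sign_off(): hands the job in, once; it reports no verdict.
The state is a dict: "clock": time; "joints": joint angles; "dq": joint speeds; "joint_efforts": joint torques, N m; "position": TCP position; "ee_rot": TCP orientation; "force": force on the tool from outside, world axes, zero at the start; "ft_torque": the same for the moment, N m; "width": opening from 0.0 (shut) to 1.0 (fully open).
Only numpy, scipy, OpenCV 4.12 (cv2) and the standard library are available. Lean on these libraries where they do the work, as an engineer would, in place of code of your own. Each camera call takes 0.05 s, during which the arm holds its last target.

## Working session

There is one attempt and no reset: what is moved stays moved. The work goes in short steps, Python scripts to look and compute and a tool call to move; the robot and the scene stay as the last step left them, time stands still between calls to the robot, and variables do not carry over. Pictures are saved under pics/ and viewed, and the job is handed in when it is done.

Besides the shell and the picture viewer there is one more tool, called after "Emit:" as name([rows], argument=value, ...), one row to a line, values as JSON. move_arm: Moves the arm, as the interface text tells. Its arguments: {"type":"object","properties":{"steps":{"type":"array"},"grip":{"type":"number"},"grip_force":{"type":"number"}},"required":["steps"]}

```bash
mkdir -p pics; python3 - <<'E'
from cell import arm
import cv2
s=arm.observe(); print({k:s[k] for k in s})
for n in ("scene","top"):
    im=arm.get_image(n); cv2.imwrite(f"pics/{n}0.png",im[:,:,::-1]); 
    i=arm.camera_info(n); print(n,i)
print(arm.camera_info("wrist"))
E
```

```text
{'clock': 0.0, 'joints': array([-1.33960196,  0.43523704,  0.02498779,  1.57411272, -0.01159582,
        1.13400471, -0.07512653]), 'dq': array([-0.00018852, -0.0010176 , -0.00034517, -0.00227321,  0.0008289 ,
        0.00137016,  0.00126095]), 'joint_efforts': array([-9.30656461e-04, -6.67870545e+01,  9.84629206e-01, -3.14460790e+01,
       -6.04690472e-02,  4.32076387e-02,  1.47812366e-04]), 'position': array([0.20472958, 0.59026603, 0.40393015]), 'ee_rot': array([-5.22040826e-01, -3.09779951e+00,  2.53340391e-03]), 'force': array([ 1.13504065,  0.7434875 , -0.72320183]), 'ft_torque': array([ 0.02302296, -0.04194258,  0.01339228]), 'width': 0.9971840750986095}
scene {'mtx': array([[452.04310288,   0.        , 258.81240391],
       [  0.        , 452.04310288, 201.72292924],
       [  0.        ,   0.        ,   1.        ]]), 'pose': array([[-0.65232309,  0.6228864 , -0.43184155,  1.12073711],
       [ 0.75787356,  0.5284387 , -0.38259667,  0.45448411],
       [-0.01011247, -0.57685794, -0.81678189,  1.10928415],
       [ 0.        ,  0.        ,  0.        ,  1.        ]])}
top {'
[... 329 characters left out ...]
400e-03],
       [-2.33279944e-04, -2.03136280e-01, -9.79150447e-01,
         1.59055400e+00],
       [ 0.00000000e+00,  0.00000000e+00,  0.00000000e+00,
         1.00000000e+00]])}
{'mtx': array([[330.11250469,   0.        , 256.65490462],
       [  0.        , 330.11250469, 189.07228649],
       [  0.        ,   0.        ,   1.        ]]), 'T_tool_cam': array([[ 1.62337303e-04, -9.59568086e-01, -2.81476573e-01,
         7.63083363e-02],
       [ 9.99999092e-01, -2.20741741e-04,  1.32925409e-03,
        -3.07049830e-04],
       [-1.33764343e-03, -2.81476533e-01,  9.59567180e-01,
         2.02559634e-02],
       [ 0.00000000e+00,  0.00000000e+00,  0.00000000e+00,
         1.00000000e+00]])}
```

View pics/scene0.png

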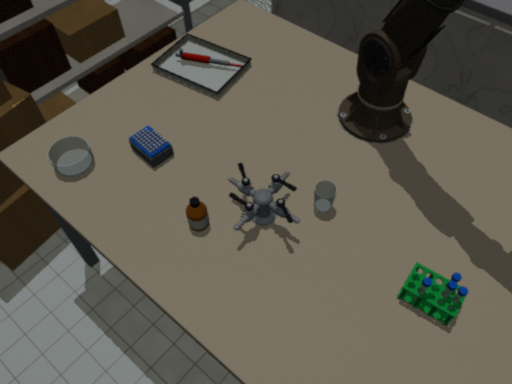

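View pics/top0.png

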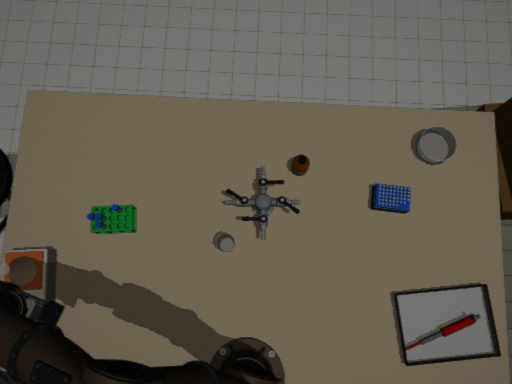

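```bash
python3 - <<'E'
import cv2
a=cv2.imread("pics/top0.png")[110:260,180:340]; cv2.imwrite("pics/topc.png",cv2.resize(a,None,fx=4,fy=4,interpolation=cv2.INTER_CUBIC))
a=cv2.imread("pics/scene0.png")[100:300,150:410]; cv2.imwrite("pics/scenec.png",cv2.resize(a,None,fx=3,fy=3,interpolation=cv2.INTER_CUBIC))
E
```

```text
(no output)
```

View pics/topc.png

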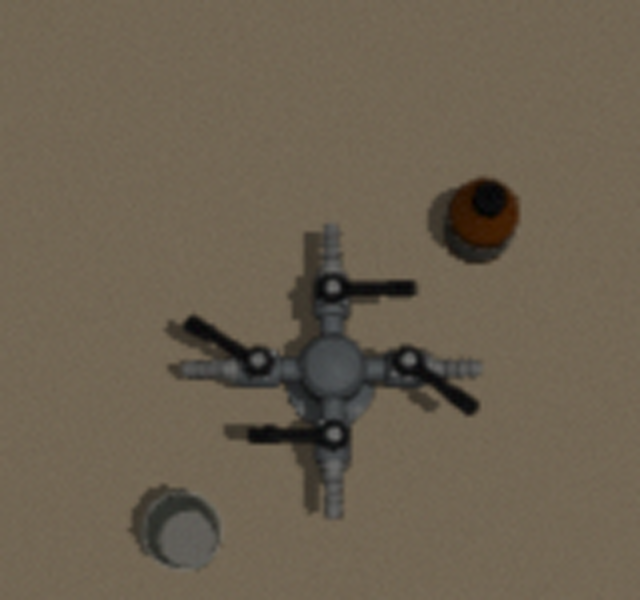

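View pics/scenec.png

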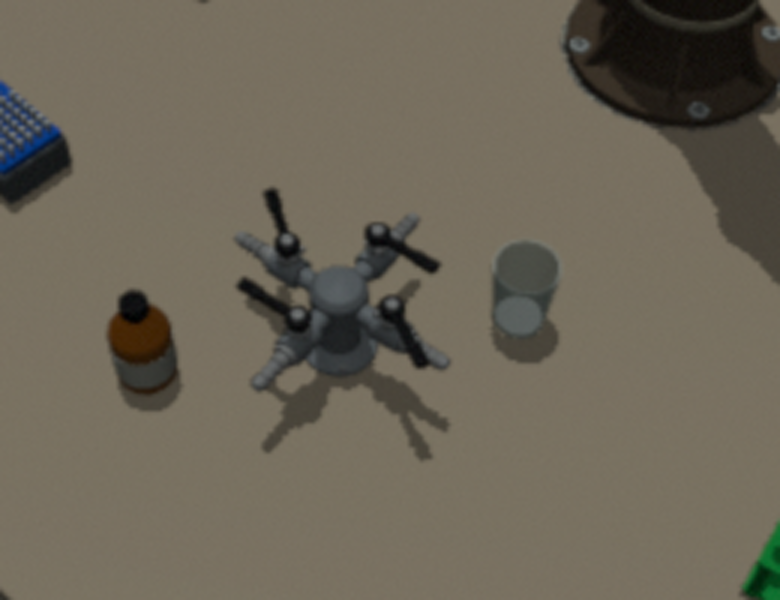

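The top view shows the bottle between the image-right and image-top taps, so a is the right tap (world −y), b the top, c the left and d the bottom. Levers a (tip at crop pixel 472,408) and c (192,324) are open, while b and d are square across their nozzles. The beaker is at the lower left. Next I'll localise them.

```bash
cat > h.py <<'E'
import numpy as np
from cell import arm
from scipy.spatial.transform import Rotation as R
def ray(name,uv,z):
    i=arm.camera_info(name); P=i["pose"]; d=P[:3,:3]@np.linalg.solve(i["mtx"],[uv[0],uv[1],1]); o=P[:3,3]
    return o+d*(z-o[2])/d[2]
def proj(name,p):
    i=arm.camera_info(name);P=i["pose"];c=P[:3,:3].T@(np.array(p)-P[:3,3]);q=i["mtx"]@c;return q[:2]/q[2]
E
python3 - <<'E'
from h import *
T=lambda u,v,z:ray("top",(180+(u+.5)/4-.5,110+(v+.5)/4-.5),z)
N={k:T(*p,.122) for k,p in dict(a=(408,360),b=(332,288),c=(258,359),d=(334,434)).items()}
for k in N: print(k,N[k].round(4))
C=np.mean(list(N.values()),0);print("centre",C)
print("yaw a", np.degrees(np.arctan2(*(N['a']-N['c'])[[1,0]])), np.degrees(np.arctan2(*(N['b']-N['d'])[[1,0]])))
for k,p in dict(a=(475,410),b=(415,288),c=(187,321),d=(248,434)).items():
    t=T(*p,.114); d=t-N[k]; print(k,"tip",t.round(4),np.hypot(*d[:2]),np.degrees(np.arctan2(d[1],d[0])))
print("noz", [T(*p,.078).round(4) for p in [(482,368),(332,224),(172,370),(334,518)]])
print("bottle",T(488,198,.115),"beaker",T(190,540,0))
s=arm.observe(); M=R.from_rotvec(s["ee_rot"]).as_matrix();print(M.round(3), "tip",s["position"]+M[:,2]*.178)
E
```

```text
a [ 0.5623 -0.0865  0.122 ]
b [ 0.6182 -0.0229  0.122 ]
c [0.557  0.0335 0.122 ]
d [ 0.4996 -0.03    0.122 ]
centre [ 0.55923463 -0.02648367  0.122     ]
yaw a -87.47378531528832 3.425633422957744
a tip [ 0.5258 -0.142   0.114 ] 0.06643763714923906 -123.26298108203339
b tip [ 0.6234 -0.0903  0.114 ] 0.06755453838206063 -85.5576058092573
c tip [0.5867 0.0928 0.114 ] 0.0663014032295486 63.3383592013664
d tip [0.4972 0.0384 0.114 ] 0.06849255079228922 91.94940864790044
noz [array([ 0.5669, -0.15  ,  0.078 ]), array([ 0.683 , -0.0209,  0.078 ]), array([0.5523, 0.105 , 0.078 ]), array([ 0.4374, -0.0339,  0.078 ])]
bottle [ 0.70173239 -0.14713886  0.115     ] beaker [0.42026202 0.08610179 0.        ]
[[-0.945  0.328 -0.   ]
 [ 0.328  0.945 -0.001]
 [-0.    -0.001 -1.   ]] tip [0.20468852 0.59005056 0.22603695]
```

```bash
cat >> h.py <<'E'
def shift(targets, s=None):
    """targets: (tipx,tipy,tipz,yaw deg of tool y mod 180) -> rows"""
    s=s or arm.observe(); M=R.from_rotvec(s["ee_rot"]).as_matrix(); p=s["position"]
    yaw=np.degrees(np.arctan2(M[1,1],M[0,1])); out=[]
    for t in targets:
        d=M.T@(np.array(t[:3])+[0,0,.178]-p)*1000
        tw=(yaw-t[3]+90)%180-90
        out.append([*np.round(d).astype(int).tolist(),round(float(np.radians(tw)),2)])
    return out
S=dict(a=np.array([.5624,-.0864]),c=np.array([.5562,.0334]))
def u(a): a=np.radians(a); return np.array([np.cos(a),np.sin(a)])
def finger(k,th,gap,r=50,z=.105):
    p=S[k]+r/1000*u(th)+(16.5+gap)/1000*u(th+90); return (p[0],p[1],z,th)
E
python3 - <<'E'
from h import *
print(finger('c',63,14)); print(shift([finger('c',63,14,z=.2),finger('c',63,14)]))
E
```

```text
(np.float64(0.5517238259992322), np.float64(0.09179703645147456), 0.105, 63)
[[-491, -357, 27, 0.14], [-491, -357, 122, 0.14]]
```

Emit:
move_arm([
  [-491,-357,10,0.14],
  [-491,-357,10,0.14],
  [-491,-357,10,0.14],
  [-491,-357,10,0.14],
  [-491,-357,10,0.14],
  [-491,-357,10,0.14],
  [-491,-357,10,0.14],
  [-491,-357,10,0.14],
  [-491,-357,10,0.14],
  [-491,-357,10,0.14],
  [-491,-357,10,0.14],
  [-491,-357,10,0.14],
  [-491,-357,10,0.14],
  [-491,-357,10,0.14],
], grip=0, grip_force=20)

```text
clock: 1.85
position: [0.5512, 0.0935, 0.3948]
ee_rot: [-0.734, -3.054, -0.001]
force: [0.4, 0.2, -0.3]
width: 0.006
```

```bash
python3 - <<'E'
from h import *
import cv2
s=arm.observe();print(s["clock"],s["position"],s["width"],s["force"],s["joints"].round(2))
im=arm.get_image("wrist");cv2.imwrite("pics/w1.png",im[:,:,::-1])
print(shift([finger('c',63,14)],s))
# predicted pixels
i=arm.camera_info("wrist");T=np.eye(4);T[:3,:3]=R.from_rotvec(s["ee_rot"]).as_matrix();T[:3,3]=s["position"];W=T@i["T_tool_cam"]
def pw(p): c=W[:3,:3].T@(np.array(p)-W[:3,3]);q=i["mtx"]@c;return (q[:2]/q[2]).round(1)
for k in 'ac': print(k,pw([*S[k],.122]), pw([*(S[k]+.068*u({'a':-123,'c':63}[k])),.118]))
E
```

```text
1.85 [0.55124115 0.09345975 0.3947586 ] 0.006497027656755399 [ 0.37567773  0.18430514 -0.25630417] [-0.48  0.34  0.29  1.77 -0.11  1.05  0.95]
[[-1, -1, 112, -0.0]]
a [ 79.5 292.1] [  3.9 282.5]
c [194.5 228.7] [276.5 226.7]
```

View pics/w1.png

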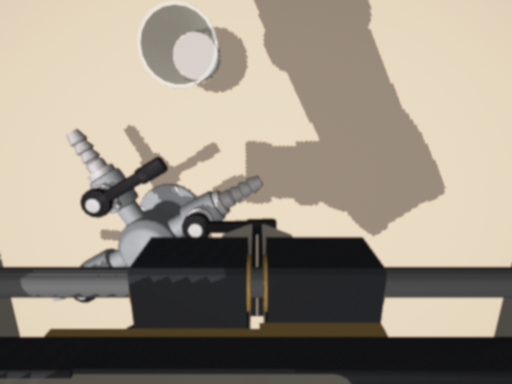

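The wrist image matches the prediction: c's nut is at (195,229) and the lever tip at about (275,225). The closed fingertips at (257,225) are on the nozzle side, so I can descend.

Emit:
move_arm([
  [-1,-1,50,0],
  [-1,-1,95,0],
  [-1,-1,112,0],
  [-1,-1,112,0],
  [-1,-1,112,0],
])

```text
clock: 2.52
position: [0.5529, 0.0911, 0.2843]
ee_rot: [0.737, 3.052, 0.002]
force: [0.2, -0.7, 0.5]
width: 0.005
```

```bash
python3 - <<'E'
from h import *
import cv2
s=arm.observe();print(s["clock"],s["position"],s["force"])
im=arm.get_image("scene");cv2.imwrite("pics/s2.png",cv2.resize(im[110:270,180:380,::-1],None,fx=4,fy=4,interpolation=cv2.INTER_CUBIC))
th=[63,58,52,46,40,34,28,22,16,10,7,4,2,1]
print(shift([finger('c',63,3)]+[finger('c',t,-2) for t in th],s))
E
```

```text
2.525 [0.55287353 0.09113888 0.28432964] [ 0.21133175 -0.69485996  0.50385329]
[[-10, 0, 1, -0.0], [-15, 0, 1, -0.0], [-19, 1, 1, 0.08], [-24, 2, 1, 0.19], [-30, 2, 1, 0.29], [-35, 2, 1, 0.4], [-41, 1, 1, 0.5], [-46, -1, 1, 0.61], [-51, -3, 1, 0.71], [-56, -5, 1, 0.82], [-60, -8, 1, 0.92], [-63, -10, 1, 0.97], [-65, -12, 1, 1.03], [-66, -13, 1, 1.06], [-67, -13, 1, 1.08]]
```

View pics/s2.png

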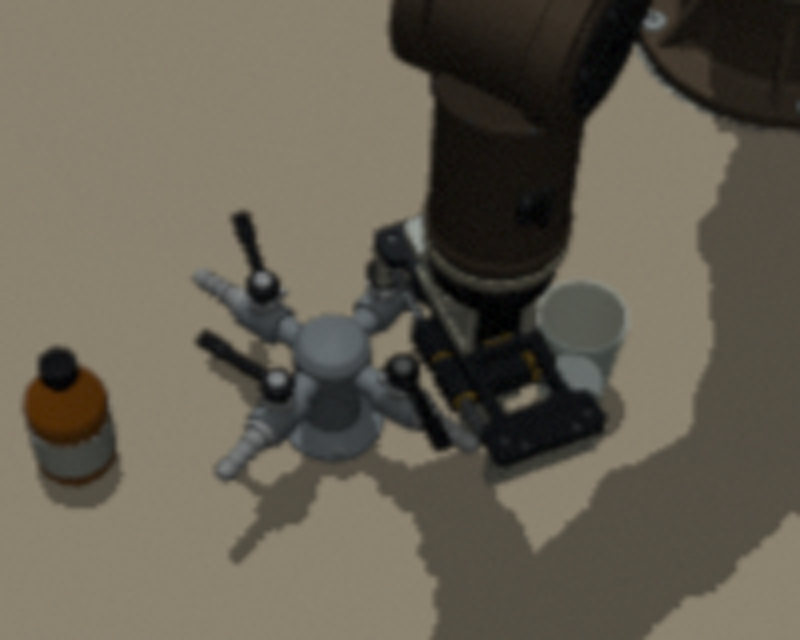

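```bash
python3 - <<'E'
from h import *
import cv2
im=arm.get_image("wrist");cv2.imwrite("pics/w2.png",im[:,:,::-1])
E
```

```text
(no output)
```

View pics/w2.png

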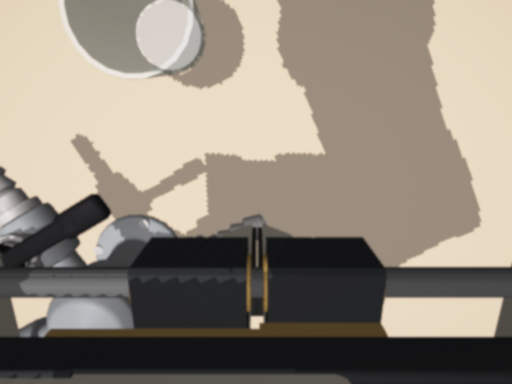

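The lever is now hidden behind the fingers on the +x side and there is no contact force. I'll push c round along its arc.

Emit:
move_arm([
  [-10,0,0,0],
  [-15,0,0,0],
  [-19,1,0,0.08],
  [-24,2,0,0.19],
  [-30,2,0,0.29],
  [-35,2,0,0.4],
  [-41,1,0,0.5],
  [-46,-1,0,0.61],
  [-51,-3,0,0.71],
  [-56,-5,0,0.82],
  [-60,-8,0,0.92],
  [-60,-8,0,0.92],
  [-60,-8,0,0.92],
])

```text
clock: 4.25
position: [0.6024, 0.0571, 0.283]
ee_rot: [2.014, 2.411, 0.002]
force: [3.1, 4.0, 0.5]
width: 0.002
```

```bash
python3 - <<'E'
from h import *
import cv2
s=arm.observe();print(s["clock"],s["position"],s["force"],s["ee_rot"])
im=arm.get_image("scene");cv2.imwrite("pics/s3.png",cv2.resize(im[110:270,180:380,::-1],None,fx=4,fy=4,interpolation=cv2.INTER_CUBIC))
print(finger('c',10,-2)); print(shift([finger('c',t,-2) for t in [10,7,4,2,1]]+[finger('c',3,g) for g in [-4,-6]],s))
E
```

```text
4.25 [0.60238715 0.05709881 0.28295262] [3.07114002 3.97927144 0.47591617] [2.01400212e+00 2.41061876e+00 2.02016334e-03]
(np.float64(0.60292248907444), np.float64(0.05636212130202353), 0.105, 10)
[[-1, 0, 0, 0.0], [-3, 1, 0, 0.06], [-6, 2, 0, 0.11], [-8, 2, 0, 0.14], [-9, 2, 0, 0.16], [-9, 2, 0, 0.13], [-11, 1, 0, 0.13]]
```

View pics/s3.png

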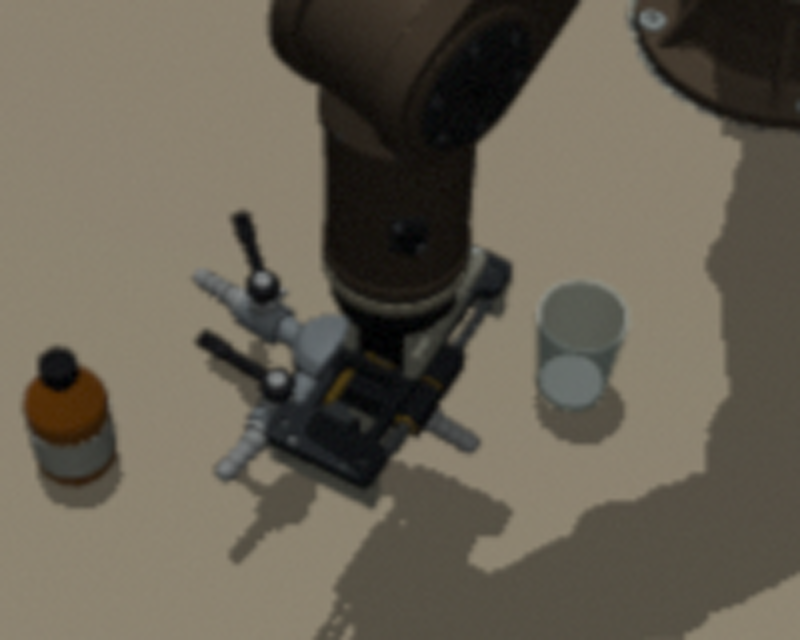

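Force is about 5 N, so the lever is being pushed. I'll continue to the stop.

Emit:
move_arm([
  [-3,1,0,0.06],
  [-6,2,0,0.11],
  [-8,2,0,0.13],
  [-9,2,0,0.13],
  [-9,2,0,0.13],
])

```text
clock: 4.92
position: [0.6052, 0.0515, 0.2828]
ee_rot: [-2.161, -2.275, -0.005]
force: [-0.3, 15.3, 2.4]
width: 0.006
```

```bash
python3 - <<'E'
from h import *
s=arm.observe();print(s["position"],s["force"],s["ft_torque"])
E
```

```text
[0.60521898 0.05153985 0.28284884] [-0.33620092 15.27322934  2.35478715] [2.96798436 0.14263414 0.02239623]
```

Force has risen to 15 N, which suggests the stop. I'll press slightly more to confirm, then back off.

Emit:
move_arm([
  [-3,0,0,0],
  [-3,0,0,0],
  [-3,0,0,0],
])

```text
clock: 5.3
position: [0.6053, 0.0507, 0.2829]
ee_rot: [-2.157, -2.275, -0.007]
force: [-1.6, 20.6, 3.7]
width: 0.01
```

Emit:
move_arm([
  [10,0,0,0],
  [25,0,0,0],
  [25,0,-40,0],
  [25,0,-90,0],
  [25,0,-90,0],
])

```text
clock: 5.92
position: [0.6055, 0.0693, 0.3764]
ee_rot: [2.167, 2.269, 0.007]
force: [-0.6, 0.5, -0.8]
width: 0.003
```

```bash
python3 - <<'E'
from h import *
import cv2
s=arm.observe();print(s["clock"],s["position"],s["force"])
print(shift([finger('a',-123,14,z=.2),finger('a',-123,14)],s))
im=arm.get_image("wrist");cv2.imwrite("pics/w4.png",im[:,:,::-1])
E
```

```text
5.925 [0.60547031 0.06925306 0.37643551] [-0.58097234  0.49698595 -0.79762564]
[[-212, -55, -2, -0.95], [-212, -55, 93, -0.95]]
```

View pics/w4.png

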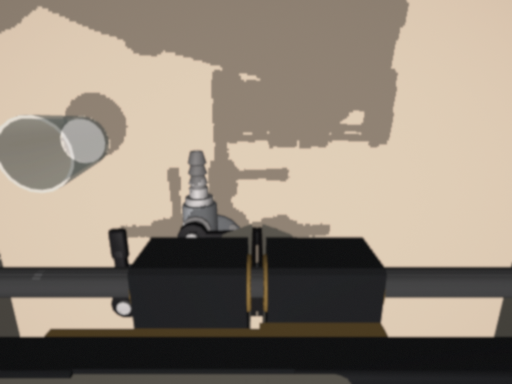

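Lever c lies square across its nozzle beside the fingers, with its hub at (192,235). Now over to tap a, at height.

Emit:
move_arm([
  [-212,-55,-2,-0.95],
  [-212,-55,-2,-0.95],
  [-212,-55,-2,-0.95],
  [-212,-55,-2,-0.95],
  [-212,-55,-2,-0.95],
  [-212,-55,-2,-0.95],
  [-212,-55,-2,-0.95],
  [-212,-55,-2,-0.95],
])

```text
clock: 6.98
position: [0.5595, -0.1437, 0.3743]
ee_rot: [-0.891, -3.012, 0.0]
force: [-0.7, 0.7, -0.3]
width: 0.006
```

```bash
python3 - <<'E'
from h import *
import cv2
s=arm.observe();print(s["clock"],s["position"],s["force"])
print(shift([finger('a',-123,14)],s))
im=arm.get_image("wrist");cv2.imwrite("pics/w5.png",im[:,:,::-1])
im=arm.get_image("top");cv2.imwrite("pics/t5.png",cv2.resize(im[110:260,180:340,::-1],None,fx=4,fy=4,interpolation=cv2.INTER_CUBIC))
E
```

```text
6.975 [ 0.55951171 -0.14369882  0.37430284] [-0.67976939  0.721091   -0.33083473]
[[-2, 0, 91, 0.0]]
```

View pics/w5.png

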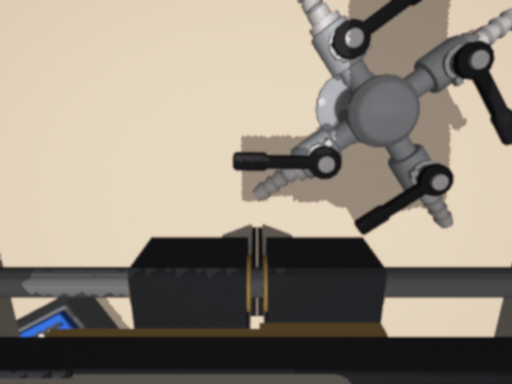

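View pics/t5.png

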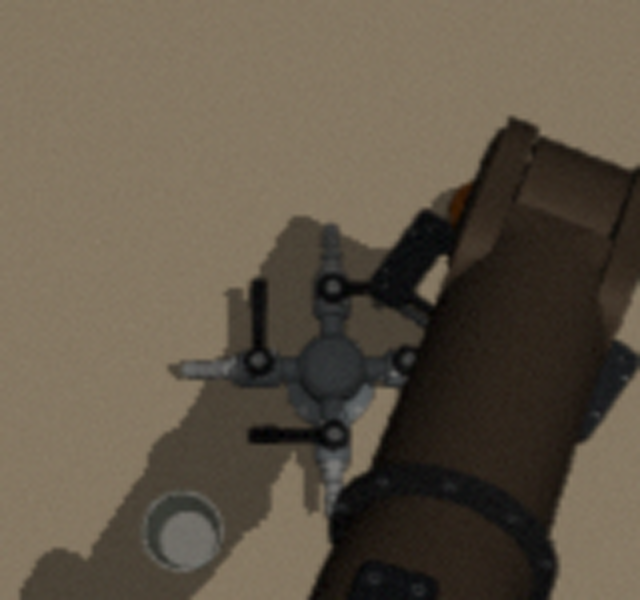

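Top view: lever c now points straight up the image, square and shut. Wrist view: all four taps are visible, with nut a at (325,162) and its lever tip at (234,161). I'll refine with this view.

```bash
python3 - <<'E'
from h import *
s=arm.observe()
i=arm.camera_info("wrist");T=np.eye(4);T[:3,:3]=R.from_rotvec(s["ee_rot"]).as_matrix();T[:3,3]=s["position"];W=T@i["T_tool_cam"]
def rw(u_,v,z): d=W[:3,:3]@np.linalg.solve(i["mtx"],[u_,v,1]);o=W[:3,3];return (o+d*(z-o[2])/d[2])[:2]
N={k:rw(*p,.122) for k,p in dict(a=(326,163),b=(439,181),c=(480,60),d=(353,38)).items()}
print({k:v.round(4) for k,v in N.items()}, np.mean(list(N.values()),0))
a2=lambda v:np.degrees(np.arctan2(v[1],v[0]))
print(a2(N['a']-N['c']),a2(N['b']-N['d']))
for k,p in dict(a=(234,161),b=(360,227),c=(508,141)).items():
    t=rw(*p,.116);print(k,t,a2(t-N[k]),np.hypot(*(t-N[k])))
E
```

```text
{'a': array([ 0.5632, -0.0871]), 'b': array([ 0.6196, -0.0246]), 'c': array([0.5581, 0.0321]), 'd': array([ 0.5009, -0.0318])} [ 0.56046678 -0.02785114]
-87.54735602305284 3.4875735282267226
a [ 0.52698313 -0.14267437] -123.11639439638812 0.06633008435507369
b [ 0.62360522 -0.08953313] -86.46948860107375 0.0650741558191117
c [0.6222841  0.03161824] -0.44019196861035365 0.06417094502265686
```

Both cameras agree within about 1.5 mm. Descending beside lever a.

Emit:
move_arm([
  [-2,0,50,0],
  [-2,0,85,0],
  [-2,0,91,0],
  [-2,0,91,0],
  [-2,0,91,0],
])

```text
clock: 7.7
position: [0.5617, -0.1457, 0.2853]
ee_rot: [0.889, 3.011, 0.001]
force: [0.2, 0.0, 0.6]
width: 0.003
```

```bash
python3 - <<'E'
from h import *
import cv2
s=arm.observe();print(s["clock"],s["position"],s["force"])
im=arm.get_image("wrist");cv2.imwrite("pics/w6.png",im[:,:,::-1])
th=[-123,-129,-135,-141,-147,-153,-159,-165,-170,-173,-176,-178]
print(shift([finger('a',-123,3)]+[finger('a',t,-2) for t in th],s))
E
```

```text
7.7 [ 0.56171699 -0.14565795  0.28527868] [0.19927783 0.03751306 0.63908276]
[[12, 0, 2, 0.0], [17, 0, 2, 0.0], [23, -1, 2, 0.11], [28, -2, 2, 0.21], [33, -2, 2, 0.32], [39, -1, 2, 0.42], [44, 0, 2, 0.53], [49, 1, 2, 0.63], [54, 3, 2, 0.73], [58, 5, 2, 0.82], [61, 7, 2, 0.87], [63, 9, 2, 0.93], [64, 10, 2, 0.96]]
```

View pics/w6.png

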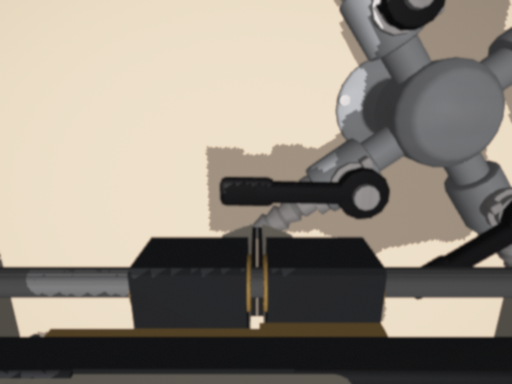

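The fingertips at (257,230) are parallel to lever a and clear of it by roughly the planned gap. Pushing it round.

Emit:
move_arm([
  [12,0,1,0],
  [17,0,1,0],
  [23,-1,1,0.11],
  [28,-2,1,0.21],
  [33,-2,1,0.32],
  [39,-1,1,0.42],
  [44,0,1,0.53],
  [49,1,1,0.63],
  [54,3,1,0.73],
  [58,5,1,0.82],
  [58,5,1,0.82],
  [58,5,1,0.82],
])

```text
clock: 9.25
position: [0.515, -0.1099, 0.2829]
ee_rot: [2.014, 2.411, 0.0]
force: [2.0, -2.6, 1.1]
width: 0.008
```

```bash
python3 - <<'E'
from h import *
s=arm.observe();print(s["clock"],s["position"],s["force"])
print(shift([finger('a',t,-2) for t in [-170,-173,-176,-177]]+[finger('a',-177,g) for g in [-4,-6]],s))
E
```

```text
9.25 [ 0.51503094 -0.10986295  0.28293752] [ 1.96206275 -2.57728794  1.14568563]
[[0, 1, 0, 0.0], [3, 0, 0, 0.06], [6, 0, 0, 0.11], [7, -1, 0, 0.13], [9, 0, 0, 0.13], [11, 0, 0, 0.13]]
```

Emit:
move_arm([
  [3,0,0,0.06],
  [6,0,0,0.11],
  [7,0,0,0.13],
  [9,0,0,0.13],
  [9,0,0,0.13],
])

```text
clock: 9.88
position: [0.513, -0.1061, 0.2832]
ee_rot: [2.168, 2.265, -0.006]
force: [1.3, -21.6, -2.4]
width: 0.006
```

It stalls at 21 N, so lever a is on its stop. Backing off, lifting, and clearing the view.

Emit:
move_arm([
  [2,0,0,0],
  [2,0,0,0],
  [-12,0,0,0],
  [-30,0,0,0],
  [-30,0,-40,0],
  [-30,0,-95,0],
  [-30,0,-120,0],
  [-90,0,-130,0],
  [-150,0,-130,0],
  [-210,0,-130,0],
  [-250,0,-130,0],
  [-250,0,-130,0],
  [-250,0,-130,0],
])

```text
clock: 11.5
position: [0.5251, -0.3502, 0.4122]
ee_rot: [-2.167, -2.272, -0.001]
force: [0.6, 0.4, -1.0]
width: 0.006
```

```bash
python3 - <<'E'
from h import *
import cv2
s=arm.observe();print(s["clock"],s["position"],s["force"])
im=arm.get_image("top");cv2.imwrite("pics/t7.png",cv2.resize(im[110:260,180:340,::-1],None,fx=5,fy=4*5/4,interpolation=cv2.INTER_CUBIC)[:600])
cv2.imwrite("pics/t7r.png",im[:,:,::-1])
im=arm.get_image("scene");cv2.imwrite("pics/s7.png",cv2.resize(im[110:270,180:380,::-1],None,fx=3.7,fy=3.7,interpolation=cv2.INTER_CUBIC))
E
```

```text
11.5 [ 0.52511695 -0.35024384  0.41219692] [ 0.61889851  0.35615155 -1.04845331]
```

View pics/t7.png

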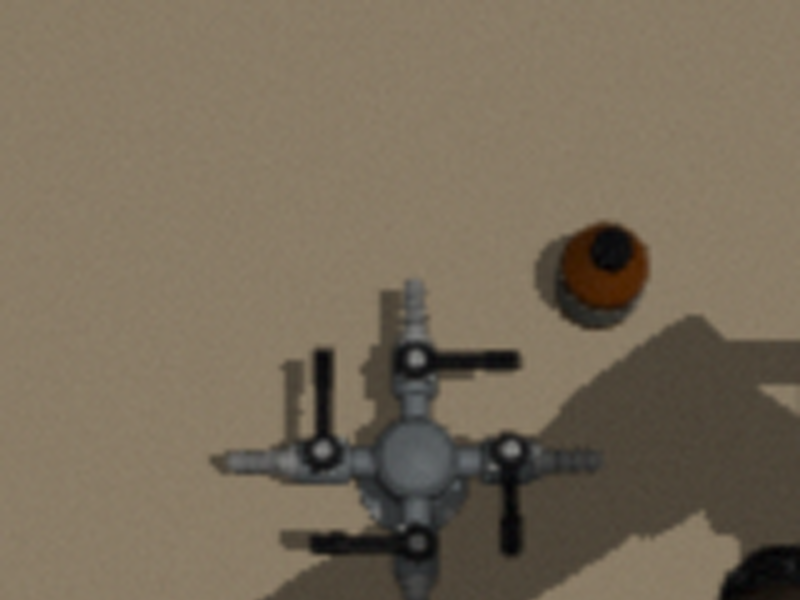

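View pics/s7.png

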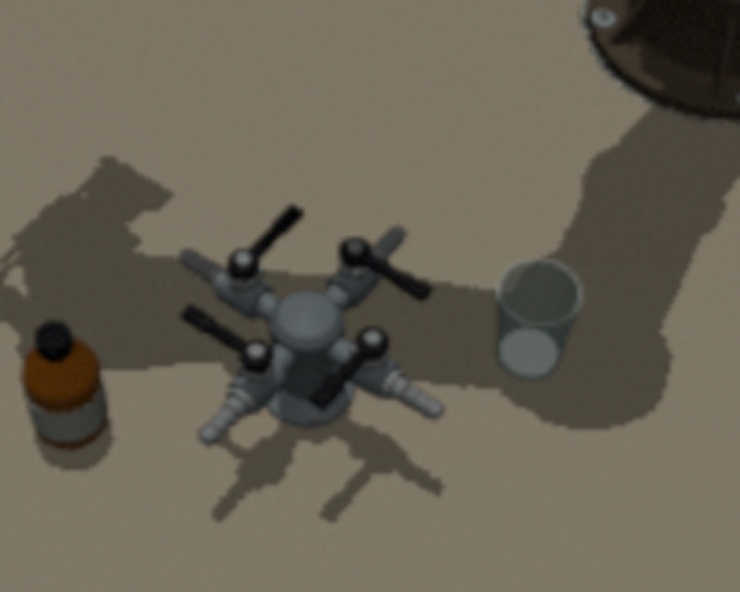

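All four levers look square across their nozzles, and the bottle and beaker are in place. Numeric check:

```bash
python3 - <<'E'
from h import *
T=lambda u,v,z:ray("top",(180+(u+.5)/5-.5,110+(v+.5)/5-.5),z)
for k,n,t,o in [('a',(511,449),(512,553),-90),('b',(416,358),(520,360),0),('c',(322,450),(323,350),90),('d',(417,542),(310,543),180)]:
    d=T(*t,.116)-T(*n,.122); print(k,round((np.degrees(np.arctan2(d[1],d[0]))-o+90-(-0)+180)%360-180,1))
import cv2
a=cv2.imread("pics/top0.png").astype(int);b=cv2.imread("pics/t7r.png").astype(int)
print("bottle/beaker/rack px diff", [np.abs(a[y0:y1,x0:x1]-b[y0:y1,x0:x1]).mean().round(1) for x0,y0,x1,y1 in [(285,148,315,180),(210,228,240,256),(85,200,140,238),(368,180,415,215)]])
E
```

```text
a 3.1
b 2.9
c 2.7
d 2.7
bottle/beaker/rack px diff [np.float64(15.5), np.float64(21.4), np.float64(13.8), np.float64(42.1)]
```

View pics/t7r.png

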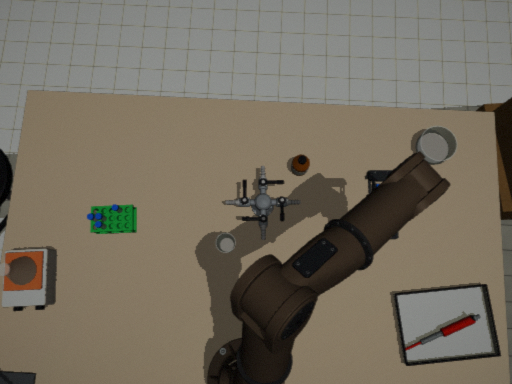

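All four levers sit at the same offset (2.7–3.1°, which is the turret's yaw), and the bystanders are where they were. The arm is clear of everything, so I'm handing in.

```bash
python3 -c "
from cell import arm
print(arm.sign_off())"
```

```text
the job is handed in; nothing more can be done
None
```

Taps c and a are both shut. I pushed each lever round with the closed fingertips, without gripping, until it stalled on its stop at about 21 N (turning it had taken only 3–5 N). I then backed off, lifted clear and handed in at about 11.6 s.

**Levers:** in the last top view all four point 2.7–3.1° from the camera-aligned directions. That matches the turret's own yaw, so a and c now sit as square across their nozzles as b and d, which I did not touch.

**Bystanders:** the bottle, beaker and rack stand where they were by eye. A pixel comparison could not confirm this because the lighting and shadows had changed. The tip box was partly hidden under the arm in the last picture, but the gripper stayed well above it.

**One disagreement:** a mid-job wrist reading put lever c about 3° past its expected angle, taken from a lever tip at the picture's edge. The clear final view did not bear it out.

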